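# Tune the coil and capacitor circuit

### The arm

A 6-joint arm with a two-finger parallel gripper is mounted at the origin on the work surface. World frame = base frame: x ahead of the robot, y to its left, z up, the work surface at z = 0. Lengths are in mm, angles in rad, forces in N, time in s.
With the tool pointing down it reaches from about 350 to 850 mm from the base axis. Payload 8.1 kg.
Tool frame: the origin (TCP) lies midway between the tips of the shut fingers; the grasp point (between the pads) lies 19 mm behind it; y points along the fingers, z is the direction in which the jaws open and shut, and the axes are right-handed (so a half turn about y gives the same grasp; the last joint's range is limited). The gripper opens to 93 mm and grips with 3 to 60 N. Pads are 15 mm wide; open, the fingers measure 128 mm over their backs; the gripper's body (75 mm by 188 mm) begins 65 mm behind the grasp point.
Start: joints at [1.155, 0.13, 1.488, -0, 1.523, -0.085], TCP at [194.858, 567.482, 218.635] pointing down, gripper open.
Joint ranges: [-2.96, 2.96], [-0.89, 2.26], [0.02, 2.5], [-1.34, 4.48], [0, 2.73], [-2.66, 2.66]. Speed limits (rad/s): [2.39, 2.39, 2.79, 3.14, 3.14, 3.14].

### API

Orientations are given as a rotation vector (axis times angle).
In Python, from bench import r, grab_frame, job, spotter gives the robot as it stands. The module is installed in compiled form; this text tells all that it offers. Calls block until the motion is done:
- r.move_to(position, orientation): joint-space move of the TCP to a pose.
- r.move_l(position, max_speed=150, attitude=None, until_force=None): straight line of the TCP; attitude=None keeps the orientation; max_speed is the mean speed in mm/s. With until_force (N) it stops when the force on the tool has changed by that much, and returns True; else False.
- r.move_joints(angles): joint-space move.
- r.gripper_open() and r.grab(): open the fingers fully, or close them until they stop; the grip force is fixed at half the most.
- r.sleep(seconds).
- r.inverse_kinematics(position, orientation): joint angles nearest the present ones, or None.
- r.state(): the state.
- grab_frame(name): name is "scene" or "top"; returns a dict with "frame" (400x640x3 uint8, red, green, blue), "fx", "fy", "cx", "cy" (pixels), "k1" (the pictures are not rectified: a ray, as slopes to the right and down, at radius r is drawn at 1 + k1 r^2 times it, then the intrinsics apply), "eye" and "attitude" of the camera in the world. Camera axes: x right, y up, looking along -z (the intrinsics and any distortion apply to the point x, -y, -z); pixel columns grow to the right and rows downward; lengths in mm; the calibration is good to about 2 mm. A picture is of the moment at which its call begins. There is no depth.
A pose or a line that the arm cannot do raises r.PlanningError and nothing moves.
- job.hand_in(): hands the job in, once; it reports no verdict.
Trained networks look in the newest picture that a camera, given by its name, has taken for a name from the list of things; names that differ only in an ending like _2 or _b are one class to them, and where a whole thing is asked for, a point or a joint stands for the part that bears it (a point fixed in the world has none). Each returns a list of dicts, best first, with "conf" (0 to 1); they miss things now and then, are a little off and sometimes report something else, mostly with a low value. They report only what shows in the picture. A call takes as long as a camera call. They do not tell look-alikes from the thing itself.
- spotter.masks_of(camera, name): "pixels" (400x640 bool, what is visible of it) and "bbox" ([left, top, right, bottom] in pixels, round what is visible of it).
- spotter.mark_of(camera, name): "at" ([column, row] in pixels: a listed point, or the origin of a listed thing).
The state is a dict: "t": time; "joint_positions": joint angles; "dq": joint speeds; "effort": joint torques, N m; "eef_pos": TCP position; "tool_rot": TCP orientation; "force": force on the tool from outside, world axes, zero at the start; "wrist_torque": the same for the moment, N m; "grip_width": finger opening in mm.
Only numpy, scipy, OpenCV 4.12 (cv2) and the standard library are available. Lean on these libraries where they do the work, as an engineer would, in place of code of your own. Each camera call takes 0.05 s, during which the arm holds its last target.

### The job

Tune the bench circuit: first turn the dial knob on the capacitor box until its white pointer points at the red mark, leaving the core right down in the coil meanwhile. Then take the core by its blue grip and draw it straight up, without forcing it, pulling it right out, or dragging, lifting or tipping the loose coil, until the lower edge of its red band is level with the top face of the coil, and finish there, still holding the core still in the gripper. Leave the dial on its mark and everything else on the bench where it is.

Things in the scene. Friction and masses are not known exactly. Their poses are not given: they have to be found in the camera images.
- capbox: capacitor box, grey metal case fixed to the bench, 125 (x) x 165 (y) x 60 mm high, dark top panel with one big dial knob in the middle; a red and a black terminal, 14 mm wide and 14 mm tall, stand on the panel near its two far corners, 45 mm along +x and 63 mm to either side. Origin: centre of the underside; z up
- knob (a joint): angle of the black dial knob on top of the box, rad, 0 to 2.8, growing clockwise seen from above. At 0 the pointer points along the box's -x. It turns with light friction (0.04 N m) and stays where it is left
- knob_grip (a point): point on the knob's vertical axis at the height to grip it, 96 mm above the bench. The grip is an upright bar 50 mm long, 14 mm thick, 34 mm tall, its top 9 mm above this point, standing on a round skirt of 30 mm radius whose top is 25 mm below this point; the bar lies along the line from the axis to the pointer, equally far both ways
- knob_pointer (a point): outer end of the knob's white pointer line, on the rim of the skirt, 30 mm from the knob's axis; turns with the knob
- dial_mark (a point): point 30 mm from the knob's axis, in the direction of the red mark on the white dial ring around the knob: the pointer is on the mark when its end is here. Always clockwise of the starting pointer, by 0.5 to 1.8 rad. The red mark itself is a 14 x 6 mm red bar on the ring, 34 to 48 mm from the axis
- dial_ring: flat white dial ring, 49 mm radius, around the knob, with black ticks and one red mark; it does not turn with the knob. Origin on the knob's axis on the box's top; its -x axis points at the red mark
- coil: copper coil, 74 mm across, standing upright on a loose wooden base 130 x 130 x 20 mm, with a black 90 x 90 mm end plate on top, 135 mm above the bench; weighs about 1.6 kg and is not fastened down. A round bore 21.5 mm wide and 100 mm deep runs down its axis, open at the top. Red and black terminals on the base. Origin: centre of the underside; z up along the bore
- coil_mouth (a point): centre of the bore's mouth, on the coil's top face, 135 mm above the bench
- core: steel core rod, 20 mm in diameter, standing in the coil's bore down to its floor at the start, 0.75 mm clear of the bore all round. Loose, about 0.18 to 0.36 kg. Origin: centre of its lower end; z up along the rod. The rod is 112 mm long, then comes the blue grip, making 154 mm in all. A red band, 10 mm wide, goes round the rod 50 to 60 mm above its lower end, hidden in the bore at the start
- core_grip (a point): point on the core's axis, 136 mm above its lower end, in the blue round plastic grip (26 mm in diameter, 42 mm tall, from 24 mm below this point to 18 mm above it). At the start the grip's underside is 12 mm above the coil's top face
- core_band (a point): point on the core's axis at the lower edge of the red band, 50 mm above the core's lower end; 50 mm below the coil's mouth at the start
- cup: white paper cup, 76 mm across, 95 mm high, empty; leave alone. Origin: centre of the underside
- screwdriver: blue-handled screwdriver, about 200 mm long, lying on the bench; leave alone
- tape: roll of tan tape lying flat, 66 mm across, 19 mm high; leave alone
- pen: red pen with a black end, 130 mm long, 11 mm thick, lying on the bench between the box and the coil; leave alone
- spare_core: spare brown core rod, 20 mm in diameter and 100 mm long, lying on a small wooden rest, 28 mm high; leave alone
- weight: brass weight with a small knob, 44 mm across, 46 mm high; leave alone
There are look-alikes about, which are no part of the job. What is shaped like the coil but yellow is not meant.

How it is judged (in metres and radians):
On the way, in this order (a step that is already met when the one before it is completed fails the run):
1. the pointer rests on the red mark while the core is still right down in the coil (horizontal distance between knob_pointer and dial_mark below 0.004 m and velocity of joint knob between -0.1 and 0.1 rad/s and z of core_band in the frame of coil_mouth below -0.042 m), for 0.3 s.
2. the core is held with the lower edge of its red band level with the coil's top face (z of core_band in the frame of coil_mouth between -0.005 and 0.005 m and angle between the z axis of core and the z axis of coil, either way round below 0.08 rad and horizontal distance between core_band and coil_mouth below 0.004 m and contact force between the fingers and core above 2 N and contact force between core and coil below 8 N and linear speed of core below 0.02 m/s and distance of coil from where it was at the start of the episode below 0.015 m and angle between coil's own z axis and vertical below 0.06 rad), for 0.3 s.
At the end, for the whole second after the job is handed in: Pointer end within 4 mm (0.13 rad) of the red mark. Core held still by the gripper, in line with the bore, red band's lower edge within 5 mm of the coil's top face, pressing the coil under 8 N. Coil upright and within 15 mm of its start, bystanders within 30 mm (all of step 2 and horizontal distance between knob_pointer and dial_mark below 0.004 m and distance of each of cup, screwdriver, tape, pen, spare_core, weight from where it was at the start of the episode below 0.03 m); the arm keeps its last pose, push and grip.
It fails at once if the core is pulled right out of the coil (z of core in the frame of coil_mouth above -0.005 m).
It fails at once if the core is forced against the coil (over 25 N) (contact force between core and coil above 25 N).
It fails at once if the coil is dragged, lifted or tipped (distance of coil from where it was at the start of the episode above 0.02 m or angle between coil's own z axis and vertical above 0.1 rad).
It fails at once if a bystander is moved by more than 30 mm (distance of any of cup, screwdriver, tape, pen, spare_core, weight from where it was at the start of the episode above 0.03 m).
It also fails if it takes over 70 s, if anything falls off the work surface, if the arm or the gripper's body presses on something with over 40 N, if the wrist force passes 120 N, or if a joint passes its speed limit or range.

## Working session

There is one attempt and no reset: what is moved stays moved. The work goes in short steps, each a Python script; the robot and the scene stay as the last script left them, time stands still between calls to the robot, and variables do not carry over. Pictures are saved under pics/ and viewed, and the job is handed in when it is done.

```bash
mkdir -p pics; ls; python3 - <<'E'
from bench import r, grab_frame, job, spotter
import cv2
for n in ("scene","top"):
    f=grab_frame(n); cv2.imwrite(f"pics/{n}0.png",f["frame"][:,:,::-1])
    print(n,{k:v for k,v in f.items() if k!="frame"})
    for t in ["capbox","knob_grip","knob_pointer","dial_mark","dial_ring","coil","coil_mouth","core","core_grip","pen","cup"]:
        print(t,[([round(float(x),1) for x in d["at"]],round(float(d["conf"]),2)) for d in spotter.mark_of(n,t)])
s=r.state();print(s)
E
```

```text
pics
scene {'fx': 384.68328004933534, 'fy': 384.68328004933534, 'cx': 316.6633141130302, 'cy': 202.64626774503785, 'k1': 0.012253295624172237, 'eye': array([1329.66425055,  -96.46692212, 1091.82588377]), 'attitude': array([0.56875047, 0.46247618, 1.30516873])}
capbox [([242.3, 239.7], 0.77)]
knob_grip [([234.3, 225.5], 0.67)]
knob_pointer [([241.9, 227.3], 0.75), ([242.7, 229.8], 0.15)]
dial_mark [([247.8, 226.5], 0.61), ([361.4, 174.5], 0.27)]
dial_ring [([233.4, 229.4], 0.62)]
coil [([470.1, 200.6], 0.95), ([355.6, 207.6], 0.75)]
coil_mouth [([358.9, 184.1], 0.89), ([481.0, 174.5], 0.56)]
core []
core_grip [([361.0, 173.2], 0.42)]
pen [([298.9, 208.4], 0.57)]
cup [([414.6, 216.7], 0.83), ([314.2, 266.9], 0.48)]
top {'fx': 500.775077367205, 'fy': 500.775077367205, 'cx': 321.35030664605165, 'cy': 205.87684754885112, 'k1': -0.04275993035965408, 'eye': array([ 440.43790066,  101.45796458, 1880.52236252]), 'attitude': array([ 0.04413964, -0.07079206, -1.59144114])}
capbox [([390.9, 203.0], 0.94), ([338.9, 228.1], 0.69)]
knob_grip [([397.0, 199.1], 0.68)]
knob_pointer [([392.5, 208.4], 0
[... 263 characters left out ...]
8.9, 227.0], 0.41)]
cup [([230.3, 203.1], 0.78)]
{'t': 1.2, 'joint_positions': array([ 1.15457386e+00,  1.30374314e-01,  1.48820489e+00, -5.96627475e-07,
        1.52298718e+00, -8.54434997e-02]), 'dq': array([ 0.00097679, -0.00077532, -0.00151269, -0.00124629,  0.00126787,
       -0.00084622]), 'effort': array([ 2.48680644e-04, -5.59770370e+01, -4.92048097e+01,  7.68091064e-02,
        2.28691287e-02, -4.61936588e-05]), 'eef_pos': array([194.87549545, 567.48111197, 218.64788664]), 'tool_rot': array([-1.55513937,  0.25957251, -0.2595837 ]), 'force': array([ 0.80730592, -0.47049375,  1.39975962]), 'wrist_torque': array([-0.07565932, -0.04526374, -0.06758892]), 'grip_width': 93.21288694001369}
```

```bash
python3 - <<'E'
import cv2
a=cv2.imread("pics/scene0.png");b=cv2.imread("pics/top0.png")
cv2.imwrite("pics/s_a.png",cv2.resize(a[130:300,180:520],None,fx=2.35,fy=2.35,interpolation=cv2.INTER_CUBIC))
cv2.imwrite("pics/t_a.png",cv2.resize(b[130:290,120:440],None,fx=2.5,fy=2.5,interpolation=cv2.INTER_CUBIC))
E
```

```text
(no output)
```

View pics/s_a.png

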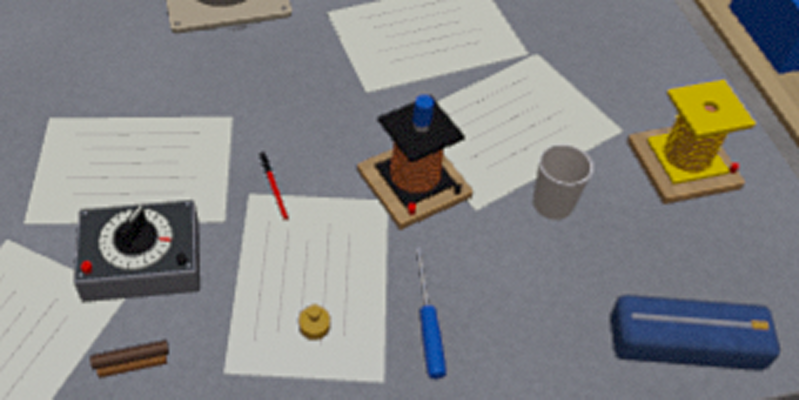

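View pics/t_a.png

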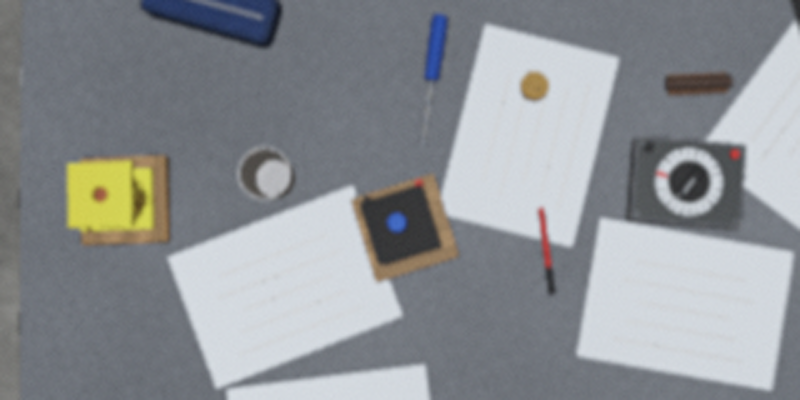

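View pics/scene0.png

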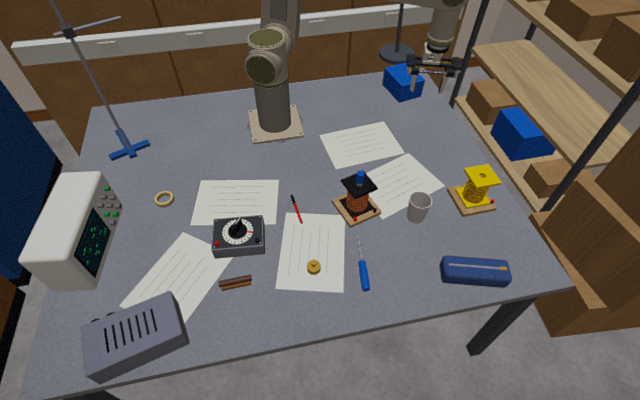

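View pics/top0.png

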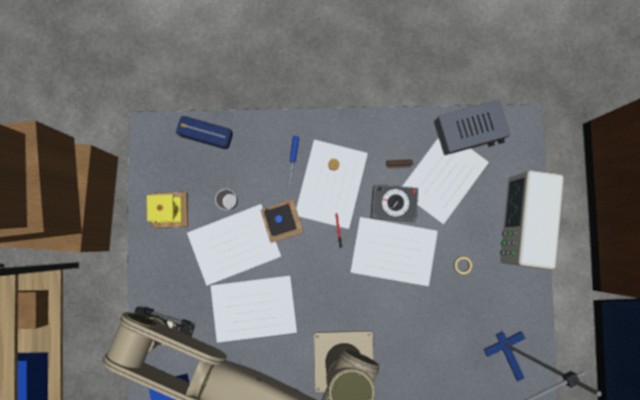

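```bash
cat > h.py <<'E'
import numpy as np, cv2
from scipy.spatial.transform import Rotation as R
from scipy.optimize import least_squares
def ray(f,px):
    K=np.array([[f["fx"],0,f["cx"]],[0,f["fy"],f["cy"]],[0,0,1.]])
    d=np.array([f["k1"],0,0,0.])
    u=cv2.undistortPoints(np.array(px,float).reshape(-1,1,2),K,d,None).reshape(-1,2)
    v=np.c_[u[:,0],-u[:,1],-np.ones(len(u))]
    v=R.from_rotvec(f["attitude"]).apply(v)
    return v/np.linalg.norm(v,axis=1)[:,None]
def onz(f,px,z):
    v=ray(f,px); return f["eye"]+v*((z-f["eye"][2])/v[:,2])[:,None]
def proj(f,P):
    p=R.from_rotvec(f["attitude"]).inv().apply(np.atleast_2d(P)-f["eye"])
    a=p[:,0]/-p[:,2]; b=-p[:,1]/-p[:,2]; s=1+f["k1"]*(a*a+b*b)
    return np.c_[f["fx"]*a*s+f["cx"],f["fy"]*b*s+f["cy"]]
def tri(fs,pxs):
    A=np.zeros((3,3));b=np.zeros(3);L=[]
    for f,p in zip(fs,pxs):
        v=ray(f,p)[0];M=np.eye(3)-np.outer(v,v);A+=M;b+=M@f["eye"];L.append((M,f["eye"]))
    X=np.linalg.solve(A,b); return X,[float(np.linalg.norm(M@(X-e))) for M,e in L]
def down(psi):  # jaw direction at yaw psi, fingers down
    y=np.array([0,0,-1.]);z=np.array([np.cos(psi),np.sin(psi),0]);x=np.cross(y,z)
    return R.from_matrix(np.c_[x,y,z]).as_rotvec()
def avg(n,k=6):
    from bench import grab_frame
    fs=[grab_frame(n) for _ in range(k)]
    f=fs[0]; f["frame"]=np.mean([q["frame"].astype(float) for q in fs],0).astype(np.float32); return f
def warp(f,c,half,z,n=400):
    # rectified view of the plane z: right=-y, up=+x (as in top)
    g=np.linspace(-half,half,n); X,Y=np.meshgrid(c[1]-g,c[0]-g)  # cols: y falls; rows: x falls
    p=proj(f,np.c_[Y.ravel(),X.ravel(),np.full(X.size,z)]).astype(np.float32).reshape(n,n,2)
    return cv2.remap(f["frame"].astype(np.float32),p[...,0],p[...,1],cv2.INTER_CUBIC)
E
python3 - <<'E'
from h import *
from bench import spotter
fs=[avg("scene"),avg("top")]
import pickle; pickle.dump(fs,open("f0.pkl","wb"))
def st(f,m): 
    ys,xs=np.nonzero(m); return xs.mean(),ys.mean(),len(xs)
rois=[(150,195,340,385),(195,235,260,300)]
px=[]
for f,(r0,r1,c0,c1) in zip(fs,rois):
    I=f["frame"]; w=np.clip(I[...,2]-I[...,0]-50,0,None).copy()
    m=np.zeros_like(w);m[r0:r1,c0:c1]=1;w*=m
    yy,xx=np.mgrid[:400,:640]; px.append(((w*xx).sum()/w.sum(),(w*yy).sum()/w.sum())); print("blue",px[-1],(w>0).sum())
print("grip tri",tri(fs,px), "top at z=174 / 189", onz(fs[1],[px[1]],189))
print("scene at z168",onz(fs[0],[px[0]],168))
# knob
c=onz(fs[1],[(394,203.6)],60);print(c, onz(fs[0],[(233.4,229.4)],60)); print(tri(fs,[(233.4,229.4),(394,203.6)]))
c=c[0]
for n,f in zip("st",fs):
    for z in (62,105):
        cv2.imwrite(f"pics/w_{n}{z}.png",np.clip(warp(f,c,70,z),0,255)[...,::-1])
a=[cv2.imread(f"pics/w_{k}.png") for k in("s62","t62","s105","t105")]
cv2.imwrite("pics/w.png",cv2.resize(np.vstack([np.hstack(a[:2]),np.hstack(a[2:])]),(600,600)))
E
```

```text
blue (np.float64(360.02271281743486), np.float64(174.80211865178728)) 96
blue (np.float64(278.27772242454563), np.float64(218.5269357623858)) 55
grip tri (array([524.19334096, 217.66970708, 179.05829021]), [0.9220515912687948, 0.9220515912687067]) top at z=174 / 189 [[523.96557587 217.87227026 189.        ]]
scene at z168 [[514.23794901 220.55758581 168.        ]]
[[ 575.96839366 -196.79201948   60.        ]] [[ 567.14189401 -213.88620619   60.        ]]
(array([ 574.91464033, -204.20164593,   68.44019312]), [8.692763953309829, 8.692763953309745])[ WARN:0@8.988] global loadsave.cpp:1063 imwrite_ Unsupported depth image for selected encoder is fallbacked to CV_8U.
```

View pics/w.png

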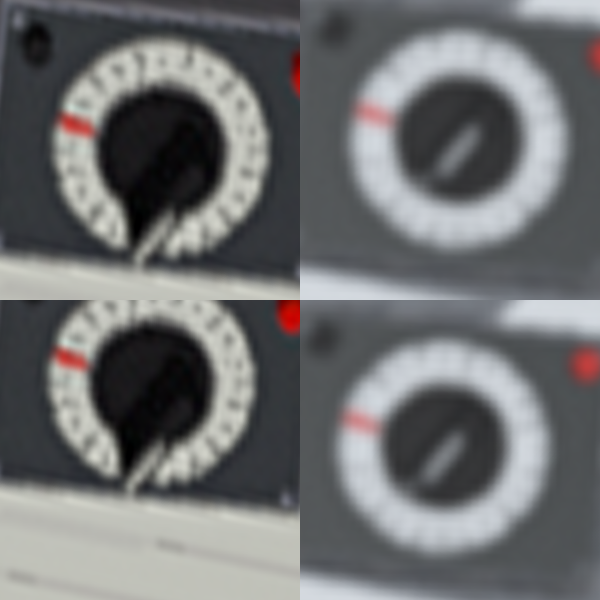

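```bash
python3 - <<'E'
from h import *
import pickle
fs=pickle.load(open("f0.pkl","rb"))
C=np.array([576.,-203.])
H=60;n=480;mm=2*H/(n-1)
yy,xx=np.mgrid[:n,:n]; 
for nm,f in zip(("scene","top"),fs):
  for z in (61,):
    W=warp(f,C,H,z,n)
    X=C[0]+H-yy*mm; Y=C[1]+H-xx*mm
    g=W.min(2)  # white
    red=np.clip(W[...,0]-np.maximum(W[...,1],W[...,2])-25,0,None)
    # edge points along radial rays
    c=C.copy()
    for it in range(5):
        pts=[]
        for t in np.arange(0,2*np.pi,np.pi/90):
            rr=np.arange(38,58,.25); px=c[0]+rr*np.cos(t);py=c[1]+rr*np.sin(t)
            col=((C[1]+H-py)/mm).astype(np.float32);row=((C[0]+H-px)/mm).astype(np.float32)
            p=cv2.remap(W.max(2),col[None],row[None],cv2.INTER_LINEAR)[0]
            d=np.gradient(cv2.GaussianBlur(p[None],(9,1),0)[0]); k=np.argmin(d[4:-4])+4
            if d[k]<-2: pts.append((px[k],py[k]))
        pts=np.array(pts)
        res=least_squares(lambda q:np.hypot(pts[:,0]-q[0],pts[:,1]-q[1])-q[2],[*c,49],loss="soft_l1",f_scale=1)
        c=res.x[:2]
    rad=np.hypot(X-c[0],Y-c[1]); red=red*(rad<52)*(rad>30)
    rc=np.array([(red*X).sum(),(red*Y).sum()])/red.sum()
    d=rc-c; print(nm,z,"centre",c,"R",res.x[2],len(pts),"red",rc,"r",np.hypot(*d),"ang",np.arctan2(d[1],d[0]))
    # pointer angle at top of bar in line: z=105
    W2=warp(f,c,40,105 if nm=="top" else 72,400)
    cv2.imwrite(f"pics/p_{nm}.png",np.clip(W2*1.5,0,255).astype(np.uint8)[...,::-1])
a=[cv2.imread(f"pics/p_{k}.png") for k in("scene","top")]
cv2.imwrite("pics/p.png",np.hstack(a))
E
```

```text
scene 61 centre [ 576.11927432 -202.06947167] R 50.12071747861234 175 red [ 586.51713299 -162.29482924] r 41.11128367620949 ang 1.315099310134149
top 61 centre [ 581.32967795 -201.12994882] R 50.322634551297966 180 red [ 592.6881515  -160.97564364] r 41.72988313425029 ang 1.2951276794114905
```

View pics/p.png

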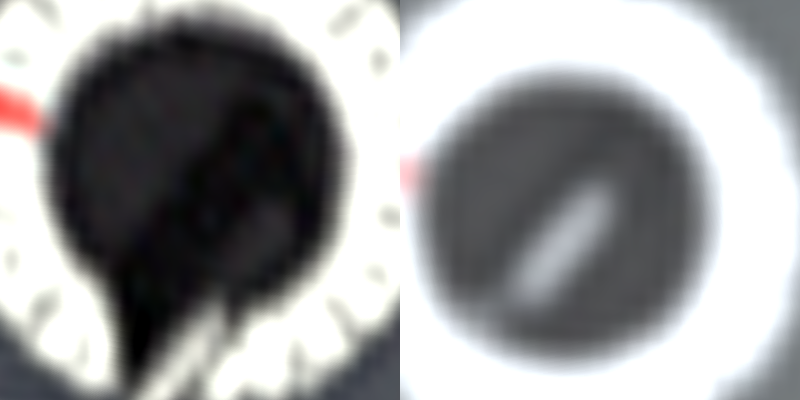

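```bash
python3 - <<'E'
from h import *
import pickle
from bench import r
fs=pickle.load(open("f0.pkl","rb"))
C=np.array([578.7,-201.6])
f=fs[1];c=np.array([581.3,-201.1]);H=25;n=400;mm=2*H/(n-1)
for z in (105,):
    W=warp(f,c,H,z,n);yy,xx=np.mgrid[:n,:n];X=c[0]+H-yy*mm;Y=c[1]+H-xx*mm
    g=W.min(2); m=np.hypot(X-c[0],Y-c[1])<24
    for th in (15,30,45):
        w=np.clip(g-np.median(g[m])-th,0,None)*m
        # keep centre component
        mx=w.sum();cx,cy=(w*X).sum()/mx,(w*Y).sum()/mx
        S=np.array([[(w*(X-cx)**2).sum(),(w*(X-cx)*(Y-cy)).sum()],[0,(w*(Y-cy)**2).sum()]])/mx;S[1,0]=S[0,1]
        e,v=np.linalg.eigh(S);print(th,cx-c[0],cy-c[1],np.sqrt(e),(np.arctan2(v[1,1],v[0,1]))%np.pi, "dir from axis",np.arctan2(cy-c[1],cx-c[0]))
for psi in (0.88,0.88-np.pi,-.266,-.266-np.pi,-.266+np.pi):
    q=r.inverse_kinematics([*C,77+100],down(psi)); print(psi,None if q is None else np.round(q,3))
# plates: coil top at z 135 and box top at 60, in both views
for nm,f in zip("st",fs):
    A=warp(f,(520,218),90,135,300);B=warp(f,C,110,60,300)
    cv2.imwrite(f"pics/q_{nm}.png",np.clip(np.hstack([A,B]),0,255).astype(np.uint8)[...,::-1])
cv2.imwrite("pics/q.png",np.vstack([cv2.imread("pics/q_s.png"),cv2.imread("pics/q_t.png")]))
E
```

```text
15 0.25180346386821384 -5.634227629978369 [ 8.65188368 15.8553478 ] 2.2668789872647013 dir from axis -1.5261343013505673
30 1.1671202053444176 -7.23205028921987 [ 8.36817905 15.9958427 ] 2.25067207570523 dir from axis -1.410794193532375
45 3.0979525832424315 -10.465381298033407 [ 8.24934898 15.24559259] 2.2410677569327095 dir from axis -1.2829957387368394
0.88 [-0.419  0.186  1.503 -0.     1.453 -1.299]
-2.2615926535897932 [-0.419  0.186  1.503 -0.     1.453  1.843]
-0.266 [-0.419  0.186  1.503 -0.     1.453 -0.153]
-3.407592653589793 None
2.875592653589793 None
```

View pics/q.png

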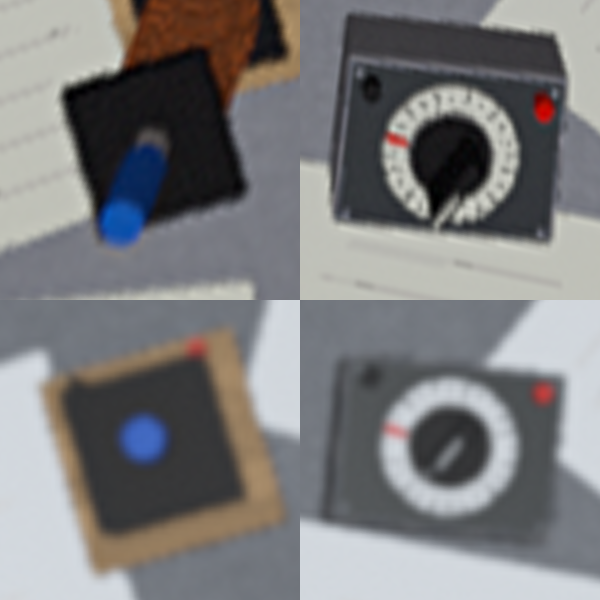

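```bash
python3 - <<'E'
from h import *
import pickle
from bench import r
fs=pickle.load(open("f0.pkl","rb"))
f=fs[1];c=np.array([581.3,-201.1]);H=25;n=400;mm=2*H/(n-1)
W=warp(f,c,H,105,n);yy,xx=np.mgrid[:n,:n];X=c[0]+H-yy*mm;Y=c[1]+H-xx*mm
g=W.min(2); cc=c+np.array([-6,5])
for it in range(6):
    rad=np.hypot(X-cc[0],Y-cc[1]);m=rad<14
    w=np.clip(g-np.median(g[m])-12,0,None)*m;mx=w.sum();cc=np.array([(w*X).sum()/mx,(w*Y).sum()/mx])
S=np.cov(np.c_[X[m],Y[m]].T,aweights=w[m]);e,v=np.linalg.eigh(S)
print(cc-c,np.sqrt(e),np.arctan2(v[1,1],v[0,1])%np.pi)
E
cat > go1.py <<'E'
from h import *
from bench import r,grab_frame
C=np.array([578.7,-201.6])
r.move_to([*C,200],down(0.85)); s=r.state(); print(s["t"],s["eef_pos"],s["joint_positions"].round(3),s["force"])
r.move_l([*C,125],max_speed=150)
f=avg("scene",3); p=proj(f,[[*C,125]])[0]; print(p)
I=np.clip(f["frame"],0,255).astype(np.uint8)[...,::-1]
cv2.imwrite("pics/hov.png",cv2.resize(I[140:270,170:310],None,fx=4.5,fy=4.5,interpolation=cv2.INTER_CUBIC))
print("TCP in crop",(p-[170,140])*4.5)
E
python3 go1.py
```

```text
[-9.39288059  7.59469652] [2.03283971 6.21064803] 2.463166929044381
4.8167 [ 578.98165614 -200.77067335  200.06216223] [-0.418  0.173  1.475  0.     1.493 -1.269] [ 0.6481654  -0.56207246  0.04336316]
[234.11020809 219.73089907]
TCP in crop [288.49593643 358.78904583]
```

View pics/hov.png

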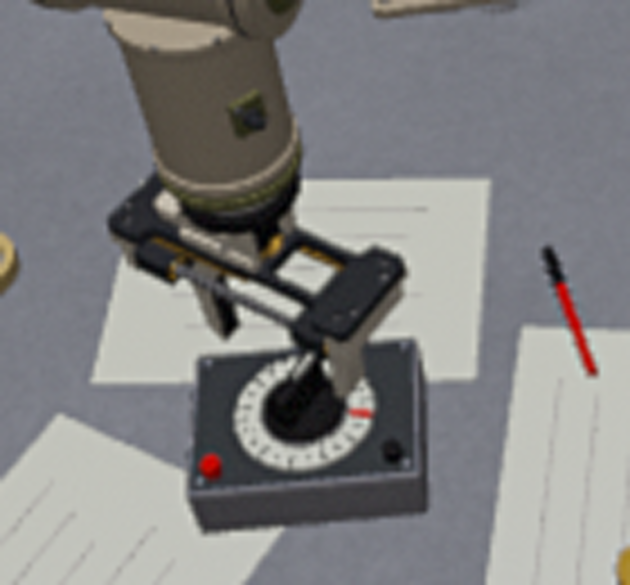

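```bash
python3 - <<'E'
from h import *
from bench import r
C=np.array([577.5,-201.8])
r.move_l([*C,125],attitude=down(0.892)); 
print(r.move_l([*C,78],max_speed=80,until_force=12)); r.sleep(.3); s=r.state(); print(s["t"],s["eef_pos"],s["force"],s["wrist_torque"])
r.grab(); r.sleep(.4); s=r.state(); print(s["t"],s["eef_pos"],s["force"],s["wrist_torque"],s["grip_width"])
E
```

```text
False
6.9 [ 577.86325989 -201.97028439   78.61350487] [-0.09319701 -0.12927443  0.63268339] [-0.03992722 -0.01999898 -0.02288827]
8.5 [ 578.55410403 -200.46773896   78.0446778 ] [ 4.75911069  4.6438155  -1.21300633] [ 0.82859094 -0.8617858  -0.03408384] 13.557163081231796
```

```bash
python3 - <<'E'
from h import *
from bench import r
def psi(s): z=R.from_rotvec(s["tool_rot"]).as_matrix()[:,2]; return np.arctan2(z[1],z[0])
s=r.state(); u=np.array([np.cos(.892),np.sin(.892)]); C=np.array([577.5,-201.8])
d=(s["eef_pos"][:2]-C)@u; print("off",d,"psi",psi(s))
C=C+u*d; np.save("C.npy",C)
r.move_l([*C,78],max_speed=20); r.sleep(.3); s=r.state(); print(s["eef_pos"],s["force"],s["wrist_torque"],psi(s))
q0=r.inverse_kinematics([*C,78],down(.892)); print(np.round(q0,3))
for p in (.6,.3):
    r.move_joints(r.inverse_kinematics([*C,78],down(p))); r.sleep(.2); s=r.state(); print(s["t"],p,s["eef_pos"].round(2),s["force"].round(2),s["wrist_torque"].round(3),psi(s).round(4),s["grip_width"])
E
```

```text
off 1.6987636226499585 psi 0.8925557937986245
[ 578.5993262  -200.40526138   78.02642359] [1.40524149 1.45465552 0.72657883] [ 0.21775571 -0.0952461  -0.06227008] 0.8919153147449062
[-0.417  0.269  1.594 -0.     1.278 -1.309]
9.6333 0.6 [ 578.69 -200.33   78.03] [1.77 2.25 0.9 ] [ 0.339 -0.236 -0.009] 0.6025 14.234978595522499
10.225 0.3 [ 578.76 -200.3    78.02] [ 3.89  3.33 -0.76] [ 0.505 -0.575  0.066] 0.3027 13.591533780252787
```

```bash
python3 - <<'E'
from h import *
from bench import r
def psi(s): z=R.from_rotvec(s["tool_rot"]).as_matrix()[:,2]; return np.arctan2(z[1],z[0])
C=np.load("C.npy")+[.3,.3]
for p in (0.,-.15,-.266):
    r.move_joints(r.inverse_kinematics([*C,78],down(p))); r.sleep(.2); s=r.state(); print(s["t"],p,s["eef_pos"].round(2),s["force"].round(2),s["wrist_torque"].round(3),psi(s).round(4),s["grip_width"])
f=avg("scene",4); I=np.clip(f["frame"],0,255).astype(np.uint8)[...,::-1]
cv2.imwrite("pics/turn.png",cv2.resize(I[190:260,190:290],None,fx=7,fy=7,interpolation=cv2.INTER_CUBIC))
E
```

```text
10.8167 0.0 [ 578.88 -200.26   78.01] [ 3.18  2.39 -0.07] [ 0.352 -0.509  0.059] 0.0026 13.601937920460744
11.2833 -0.15 [ 578.96 -200.27   78.04] [ 4.04  2.34 -0.76] [ 0.292 -0.616  0.037] -0.1472 14.284799311721581
11.7333 -0.266 [ 578.96 -200.31   78.02] [ 4.72  1.27 -1.02] [ 0.141 -0.715  0.025] -0.2635 13.792611939208141
```

View pics/turn.png

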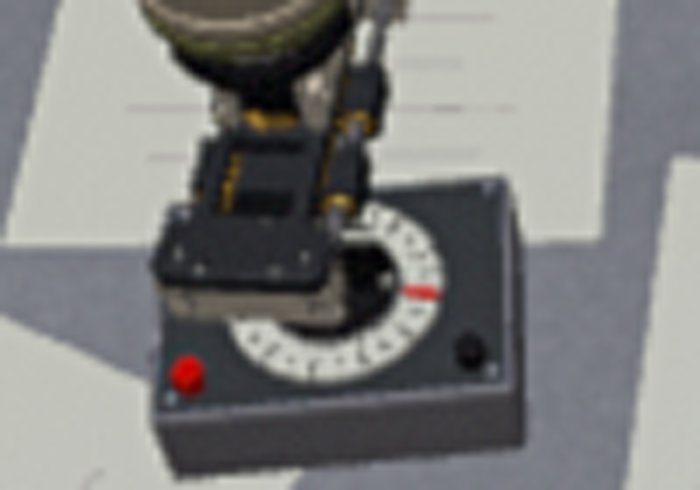

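```bash
cat > ang.py <<'E'
from h import *
def analyse(fs,tag):
  H=60;n=480;mm=2*H/(n-1);yy,xx=np.mgrid[:n,:n]
  for nm,f in zip(("scene","top"),fs):
    C=np.array([578.,-202.]);W=warp(f,C,H,61,n);X=C[0]+H-yy*mm;Y=C[1]+H-xx*mm
    c=C.copy()
    for it in range(4):
        pts=[]
        for t in np.arange(0,2*np.pi,np.pi/90):
            rr=np.arange(38,58,.25);px=c[0]+rr*np.cos(t);py=c[1]+rr*np.sin(t)
            p=cv2.remap(W.max(2),((C[1]+H-py)/mm).astype(np.float32)[None],((C[0]+H-px)/mm).astype(np.float32)[None],cv2.INTER_LINEAR)[0]
            d=np.gradient(cv2.GaussianBlur(p[None],(9,1),0)[0]);k=np.argmin(d[4:-4])+4
            if d[k]<-2: pts.append((px[k],py[k]))
        pts=np.array(pts);res=least_squares(lambda q:np.hypot(pts[:,0]-q[0],pts[:,1]-q[1])-q[2],[*c,49],loss="soft_l1");c=res.x[:2]
    rad=np.hypot(X-c[0],Y-c[1]);red=np.clip(W[...,0]-np.maximum(W[...,1],W[...,2])-25,0,None)*(rad<52)*(rad>30)
    d=np.array([(red*X).sum(),(red*Y).sum()])/red.sum()-c
    print(nm,"c",c.round(2),"R",res.x[2].round(2),"mark",np.arctan2(d[1],d[0]).round(4))
    W=warp(f,c,30,105,400);cv2.imwrite(f"pics/{tag}_{nm}.png",np.clip(W*1.4,0,255).astype(np.uint8)[...,::-1])
    W=W.min(2);m2=60/399;yy2,xx2=np.mgrid[:400,:400];X2=30-yy2*m2;Y2=30-xx2*m2
    cc=np.array([3,12.])
    for it in range(8):
        m=np.hypot(X2-cc[0],Y2-cc[1])<13;w=np.clip(W-np.median(W[m])-12,0,None)*m;cc=np.array([(w*X2).sum(),(w*Y2).sum()])/w.sum()
    e,v=np.linalg.eigh(np.cov(np.c_[X2[m],Y2[m]].T,aweights=w[m]));print("  line at",cc.round(2),"sd",np.sqrt(e).round(2),"angle",(np.arctan2(v[1,1],v[0,1])%np.pi).round(4))
  a=[cv2.imread(f"pics/{tag}_{k}.png") for k in("scene","top")];cv2.imwrite(f"pics/{tag}.png",np.hstack(a))
E
python3 - <<'E'
from h import *
from bench import r,grab_frame
from ang import analyse
C=np.load("C.npy")+[.3,.3]; p=-.266;u=np.array([np.cos(p),np.sin(p)])
C=C+u*1.1; r.move_l([*C,78],max_speed=20); r.sleep(.2); s=r.state(); print(s["eef_pos"].round(2),s["force"].round(2),s["wrist_torque"].round(3))
r.gripper_open(); r.move_l([*C,140],max_speed=150)
# step aside toward coil hover
r.move_to([525,216,300],down(.3)); s=r.state(); print(s["t"],s["joint_positions"].round(2))
analyse([avg("scene",4),avg("top",4)],"aft")
E
```

```text
[ 579.11 -200.28   78.  ] [-4.33  3.23  5.13] [0.52  0.795 0.037]
15.9083 [ 0.3   0.02  1.45 -0.    1.66 -0.  ]
scene c [ 576.1  -202.05] R 50.09 mark 1.3143
  line at [-8.11 12.05] sd [2.48 6.9 ] angle 1.4056
top c [ 580.91 -201.2 ] R 50.22 mark 1.2851
  line at [ 2.88 11.68] sd [1.86 5.98] angle 1.3001
```

View pics/aft.png

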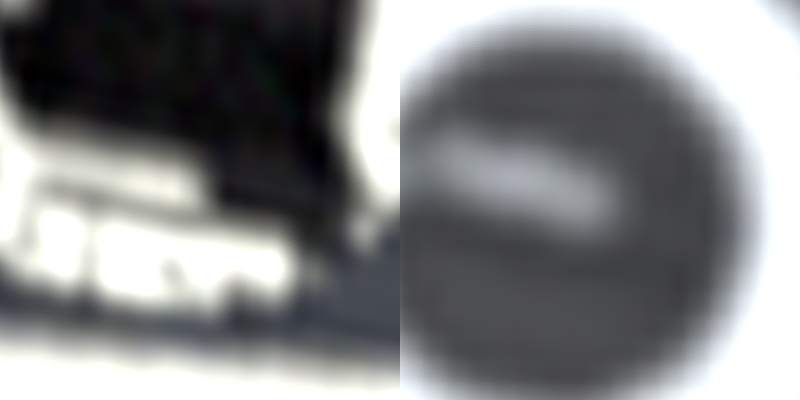

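```bash
python3 - <<'E'
from h import *
from bench import r
P=np.array([525,217.])
fs=[avg("scene",4)]
r.move_to([*P,230],down(1.2)); s=r.state();print(s["t"],s["joint_positions"].round(2))
f=avg("scene",4);print("TCP px",proj(f,[[*P,230]]),proj(f,[[*P,230+0]]))
u=np.array([np.cos(1.2),np.sin(1.2)])
I=np.clip(f["frame"],0,255).astype(np.uint8)[...,::-1]
c0,r0,k=310,110,6
J=cv2.resize(I[r0:r0+100,c0:c0+100],None,fx=k,fy=k,interpolation=cv2.INTER_CUBIC)
for q in (proj(f,[[*P,s["eef_pos"][2]]])[0],proj(f,[[*P,189]])[0],proj(f,[[*(P+46.6*u),230]])[0],proj(f,[[*(P-46.6*u),230]])[0]):
    cv2.drawMarker(J,tuple(int(v) for v in ((q-[c0,r0]+.5)*k)),(0,255,0),cv2.MARKER_CROSS,14,1)
cv2.imwrite("pics/hc.png",J); print(s["eef_pos"])
E
```

```text
17.375 [ 0.3   0.04  1.56  0.    1.54 -0.9 ]
TCP px [[361.59145525 163.88658838]] [[361.59145525 163.88658838]]
[525.17112679 217.08707983 230.45100701]
```

View pics/hc.png

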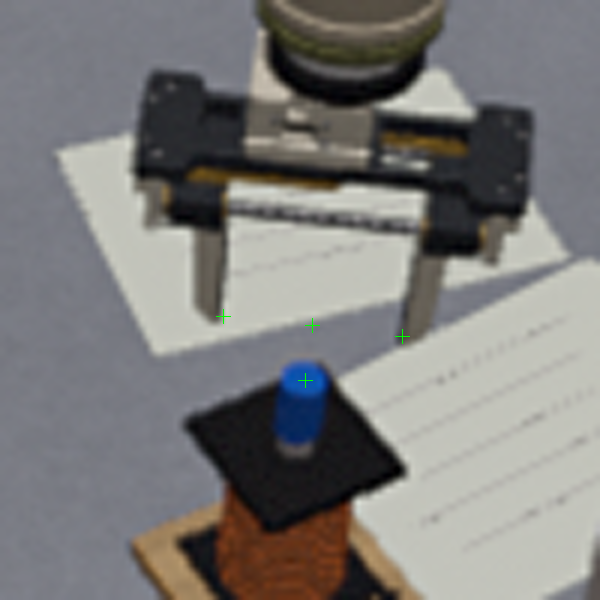

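```bash
cat > probe.py <<'E'
from h import *
from bench import r
P=np.array([525,216.5]); psi=1.2;u=np.array([np.cos(psi),np.sin(psi)]);Z=153
r.move_l([*P,Z],max_speed=100,until_force=8); r.sleep(.3); s=r.state();print(s["t"],s["eef_pos"].round(2),s["force"].round(2),s["grip_width"])
out=[]
for sg in (1,-1):
    A=P+sg*u*24; r.move_l([*A,Z],max_speed=80); r.sleep(.2)
    F0=r.state()["force"]
    B=P+sg*u*42
    hit=r.move_l([*B,Z],max_speed=15,until_force=2.5); s=r.state()
    print(sg,hit,s["t"],"along",((s["eef_pos"][:2]-P)@u).round(2),"dF",(s["force"]-F0).round(2))
    out.append((s["eef_pos"][:2]-P)@u)
    r.move_l([*A,Z],max_speed=60)
print("centre off",np.mean(out),"half",np.diff(out)/2)
np.save("off.npy",np.mean(out))
r.move_l([*(P+u*np.mean(out)),Z],max_speed=60)
E
python3 probe.py
```

```text
18.7917 [525.31 216.61 153.57] [-0.4  0.1  0.6] 93.00349312288323
1 True 20.2417 along 35.35 dF [-0.51 -1.05  0.82]
-1 True 22.2583 along -33.93 dF [0.44 1.58 1.68]
centre off 0.7099577834184707 half [-34.64001735]
```

```bash
python3 - <<'E'
from h import *
from bench import r
P=np.array([525,216.5]); psi=1.2;u=np.array([np.cos(psi),np.sin(psi)]);Z=153
r.sleep(.2);s=r.state();print(s["eef_pos"].round(2),s["force"].round(2))
r.grab();r.sleep(.3);s=r.state();print(s["t"],s["eef_pos"].round(2),s["force"].round(2),s["wrist_torque"].round(3),s["grip_width"])
f=avg("scene",4);I=np.clip(f["frame"],0,255).astype(np.uint8)[...,::-1]
cv2.imwrite("pics/gr.png",cv2.resize(I[130:230,310:410],None,fx=6,fy=6,interpolation=cv2.INTER_CUBIC))
E
```

```text
[525.22 216.93 153.  ] [ 0.22  0.85 -0.27]
24.6917 [525.27 217.22 152.99] [ 0.01  1.32 -1.08] [ 0.166 -0.1   -0.   ] 25.61807555304063
```

View pics/gr.png

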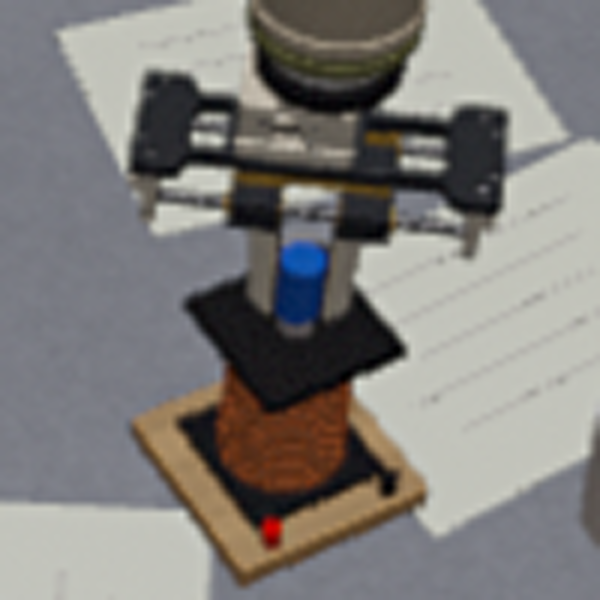

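```bash
python3 - <<'E'
from h import *
from bench import r
P=np.array([525,216.5]); psi=1.2;u=np.array([np.cos(psi),np.sin(psi)]);Z=153
Q=P+u*float(np.load("off.npy"))+u*.2
s=r.state();F0=s["force"];z0=s["eef_pos"][2];w0=s["wrist_torque"]
for h in (5,20,35,46):
    hit=r.move_l([*Q,Z+h],max_speed=20,until_force=9);r.sleep(.3);s=r.state()
    print(hit,s["t"],(s["eef_pos"]-[*Q,z0]).round(2),(s["force"]-F0).round(2),s["force"].round(2),(s["wrist_torque"]-w0).round(3),s["grip_width"].round(2))
    if hit: break
f=avg("scene",4);I=np.clip(f["frame"],0,255).astype(np.uint8)[...,::-1]
cv2.imwrite("pics/li.png",cv2.resize(I[120:200,320:400],None,fx=7,fy=7,interpolation=cv2.INTER_CUBIC))
E
```

```text
Traceback (most recent call last):
AttributeError: 'float' object has no attribute 'round'
```

```bash
python3 - <<'E'
from h import *
from bench import r
P=np.array([525,216.5]); psi=1.2;u=np.array([np.cos(psi),np.sin(psi)]);Z=153
Q=P+u*float(np.load("off.npy"))+u*.2
F0=np.array([.01,1.32,-1.08])
for h in (5,20,35,46):
    hit=r.move_l([*Q,Z+h],max_speed=20,until_force=9);r.sleep(.3);s=r.state()
    print(hit,round(s["t"],2),(s["eef_pos"]-[*Q,Z]).round(2),(s["force"]-F0).round(2),s["wrist_torque"].round(3),round(s["grip_width"],2))
    if hit: break
f=avg("scene",4);I=np.clip(f["frame"],0,255).astype(np.uint8)[...,::-1]
cv2.imwrite("pics/li.png",cv2.resize(I[120:200,320:400],None,fx=7,fy=7,interpolation=cv2.INTER_CUBIC))
E
```

```text
False 26.14 [-0.02  0.    4.98] [-0.42 -1.88 -1.54] [-0.053 -0.018 -0.01 ] 25.11
False 27.34 [-0.07 -0.02 19.87] [-0.09 -0.91 -2.72] [-0.082 -0.024 -0.012] 25.64
False 28.54 [-0.06 -0.04 34.87] [ 0.24 -2.14 -2.25] [0.074 0.042 0.041] 25.23
False 29.54 [-6.000e-02 -3.000e-02  4.587e+01] [-0.47 -1.12 -1.44] [-0.023 -0.014  0.024] 25.76
```

View pics/li.png

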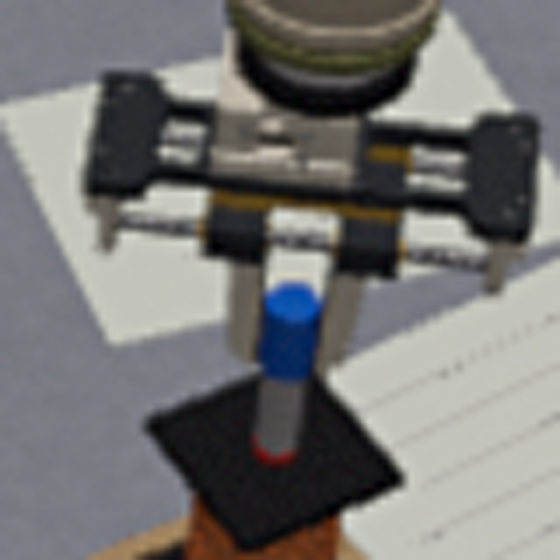

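```bash
python3 - <<'E'
from h import *
from bench import r
P=np.array([525,216.5]); psi=1.2;u=np.array([np.cos(psi),np.sin(psi)]);Z=153
Q=P+u*float(np.load("off.npy"))+u*.2
r.move_l([*Q,Z+50.2],max_speed=10,until_force=9);r.sleep(.5);s=r.state()
print(round(s["t"],2),(s["eef_pos"]-[*Q,Z]).round(2),s["force"].round(2),s["wrist_torque"].round(3),round(s["grip_width"],2))
f=avg("scene",8);I=np.clip(f["frame"],0,255).astype(np.uint8)[...,::-1]
c0,r0,k=340,145,14
J=cv2.resize(I[r0:r0+50,c0:c0+40],None,fx=k,fy=k,interpolation=cv2.INTER_CUBIC)
# front edge toward the camera, marks for z of: mouth(band lower 135), band upper 145, grip underside 197, top 239
d=f["eye"][:2]-Q; d/=np.linalg.norm(d)
for z,rad in ((135,10),(145,10),(197,13),(239,13)):
    q=proj(f,[[*(Q+d*rad),z]])[0]; print(z,q.round(2)); cv2.drawMarker(J,tuple(int(v) for v in ((q-[c0,r0]+.5)*k)),(0,255,0),cv2.MARKER_CROSS,16,1)
cv2.imwrite("pics/fin.png",J)
from bench import spotter
for n in ("core_band","coil_mouth","core_grip"):print(n,[(np.round(x["at"],1),x["conf"]) for x in spotter.mark_of("scene",n)], proj(f,[[*Q,dict(core_band=135,coil_mouth=135,core_grip=221)[n]]])[0].round(1))
a=pic=None
import pickle; f0=pickle.load(open("f0.pkl","rb"))[0]
D=np.abs(f["frame"]-f0["frame"]).max(2); cv2.imwrite("pics/diff.png",np.clip(D*3,0,255).astype(np.uint8))
E
```

```text
30.81 [ 2.00e-02 -3.00e-02  5.02e+01] [-0.23  0.29 -3.17] [0.028 0.006 0.034] 25.26
135 [358.87 186.36]
145 [359.13 184.35]
197 [360.43 174.17]
239 [361.61 164.85]
core_band [(array([358.6, 184.6]), 0.61)] [359.2 184.1]
coil_mouth [(array([358.3, 183.2]), 0.71), (array([480.6, 177.4]), 0.6)] [359.2 184.1]
core_grip [(array([362.8, 163.8]), 0.5)] [361.5 166. ]
```

View pics/fin.png

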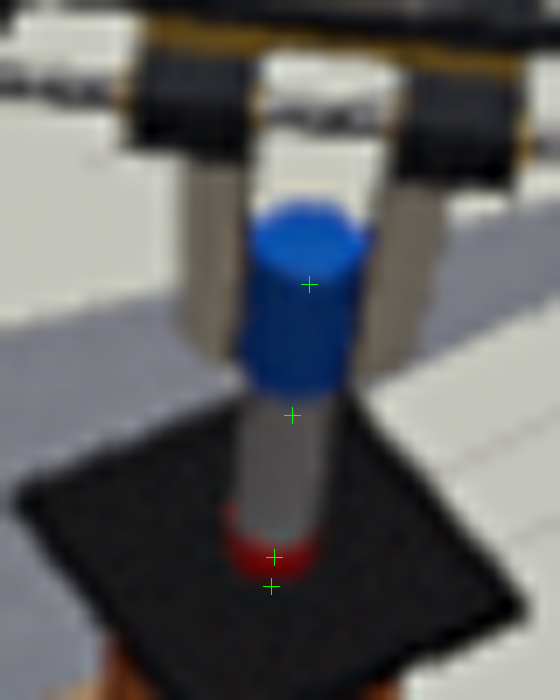

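View pics/diff.png

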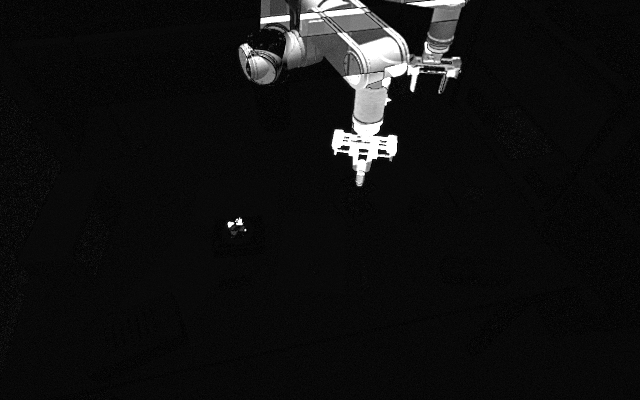

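```bash
python3 - <<'E'
from bench import r,job
s=r.state();print(s["t"],s["eef_pos"].round(2),s["force"].round(2),s["grip_width"]); print(job.hand_in())
E
```

```text
31.3583 [525.32 217.36 203.2 ] [-0.35  0.73 -3.32] 25.551389217811945
the job is handed in; nothing more can be done
None
```

I set the dial to the red mark, drew the core straight up 50.2 mm, and handed the job in at 31 s with the core still held in the gripper. The hand-in reports no verdict.

**Dial:** I turned the knob clockwise about 1.16 rad.
- **Top camera, after release:** the pointer is at 1.300 rad and the mark at 1.285 rad, so they differ by about 0.02 rad against the 0.13 rad allowed.
- **Gripper angle, before release:** it put the pointer at 1.307 rad, which agrees.
- **Scene camera:** it read the mark at 1.314 rad. Its pointer reading of 1.41 rad disagreed, but the white ring showed behind the pointer line there, so I disregarded it.

**Core:** I centred the gripper on the blue grip by touching it lightly from both sides, then lifted in slow steps.
- **Forces:** sideways force changed by about 2 N at most during the lift. At the end the tool carried about 3 N downward, which is roughly the core's weight.
- **Band position:** the last picture shows the whole red band above the coil's top face with no steel below it. Spans in that picture put the height within about 1–2 mm. The blue underside looked about 2–4 mm too far above the band, which I put down to blur.

**Everything else:** comparing the scene picture with the first one shows changes only at the arm, the knob and the core. The coil and the other objects look unmoved.

**Calibration:** the two cameras disagreed by about 5 mm on where the knob stood. I settled that by how the jaws centred on the knob.

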